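Lay the blue plaque face down on the cork pad

ROBOT

A 7-joint arm with a two-finger parallel gripper is mounted at the origin on the work surface. World frame = base frame: x ahead of the robot, y to its left, z up, the work surface at z = 0. Lengths are in m, angles in rad, forces in N, time in s.
With the tool pointing down it reaches from about 0.425 to 1.025 m from the base axis. Payload 9.4 kg.
Tool frame: the origin (TCP) lies at the very end of the fingers, on their centre line; the grasp point (between the pads) lies 19 mm behind it (arm.hold_point_z is the distance from the TCP to the grasp point, in m); z points along the fingers, y is the line along which they close (so a half turn about z gives the same grasp; the last joint's range is limited). The gripper opens to 93 mm and grips with 3 to 60 N. Pads are 15 mm wide; open, the fingers measure 128 mm over their backs; the gripper's body (75 mm by 188 mm) begins 65 mm behind the grasp point.
Start: joints at [1.246, 0.599, -0.003, 1.599, 0.002, 0.943, -0.08], TCP at [0.178, -0.703, 0.219] pointing down, gripper open.
Joint ranges: [-2.57, 2.57], [-0.35, 1.97], [-1.29, 1.29], [0.11, 2.56], [-1.05, 4.19], [0.11, 1.86], [-2.63, 2.63]. Speed limits (rad/s): [2.22, 2.22, 3.01, 3.01, 3.14, 3.14, 3.14].

INTERFACE

Orientations are given as a unit quaternion [x, y, z, w].
In Python, from plant import arm gives the robot as it stands.
- The arm moves only by the shell command python3 -m inch 'ROWS' [OPENING] [FORCE]. ROWS is JSON, a list of rows, each a list of 4 numbers: the shift along the tool's x, y, z each as a share of 0.4 m, from -1 to 1, then the turn about the tool's z as a share of 180 degrees, from -1 to 1. In form: [[tx, ty, tz, yaw], ...]. A call has exactly 5 rows; each row is the pose to reach, as a shift and turn from the pose commanded when the call began, along the tool's axes at that moment, turning the shorter way round; what a row does not reach only later rows make up. A row lasts 1/12 s, in which the tool goes at most 41.7 mm and 7.16 degrees, less where a joint would pass 70% of its speed; a pose out of reach is approached as far as the arm can. A call with a number of a shift or a turn outside -1 to 1 is refused whole. A call with a gripper value outside its range is refused whole. OPENING is the opening, from 0 (shut) to 1 (fully open), set as the call begins (- or left out, the last holds). The fingers move at their own pace and stop on an object; FORCE is the grip in N (left out, the last holds). Time passes only in rows, so rows that repeat a pose let the fingers close, or fill a call up. It gives the time, the measured TCP pose, the force, the opening and the grip force at its end, in the units of the state.
- arm.get_state(): the state, without advancing time (a new reading comes with each control period).
- arm.get_image(name): name is "scene" or "top" or "wrist"; returns (picture, depth): 400x640x3 uint8, red, green, blue; 400x640 float32, m along the optical axis (not along the pixel's ray), 0 where there is no reading.
- arm.camera_info(name): a dict with "intrinsics" (3x3 intrinsics, pixels), "extrinsics" (4x4, takes a point from camera to world coordinates). Camera axes: x right, y down, z forward; pixel columns grow to the right and rows downward; lengths in m; the calibration is good to about 2 mm. The wrist camera is an equidistant fisheye: a pixel r from the principal point sees the ray r / f radians off the axis. A picture is of the moment at which its call begins: read the wrist's pose just before it. camera_info takes no time and is no camera call; for the wrist camera it gives the pose at the moment of the call.
- arm.hand_in(): hands the job in; it is judged then, once.
The state is a dict: "t": time; "joints": joint angles; "joint_velocities": joint speeds; "tau": joint torques, N m; "tool_pos": TCP position; "ee_rot": TCP orientation; "wrist_force": force on the tool from outside, world axes, zero at the start; "wrist_torque": the same for the moment, N m; "gripper_width": finger opening in m; "finger_force": force on a finger pad.
Only numpy, scipy, OpenCV 4.12 (cv2) and the standard library are available. Lean on these libraries where they do the work, as an engineer would, in place of code of your own. Each camera call takes 0.05 s, during which the arm holds its last target. There are 200 camera calls.

TASK

Three painted wooden plaques stand in the sloping plywood rack. Take the blue one out, stand its lower edge on the cork pad, lean it over and lay it down on its painted face in the middle of the pad, square with the pad's edges, ready for its hanger to be screwed on. Leave the red and the yellow plaque where they stand.

Things in the scene. Friction and masses are not known exactly. Their poses are not given: they have to be found in the camera images.
- blue_mid (a point): Centre of the blue plaque, a board 80 mm wide, 100 mm tall, 12 mm thick, 75 g: blue face (white disc, stripes) and edges; back bare wood with a small blue dot. Axes: z along the height to its upper edge, y along the width, x along the thickness from painted face to back (up when lying face down). At the start it stands in the rack, painted face to the robot, leaning back about 17 degrees from upright, upper edge away from the robot.
- pad_top (a point): Centre of the upper surface of the fixed cork pad, 150 mm square; x (roughly away from the robot) and y run along its edges, z up. It is 6 mm thick and lies flat on the bench. The pad may lie left or right of the robot's centre line, the rack on the other side.
- red_mid (a point): Centre of the red plaque (red face, pale wooden shape), to be left alone. Size, axes and stance as the blue one. All three stand side by side in one fixed rack, in any order, bay centres 95 mm apart, 15 mm between plaques.
- yellow_mid (a point): Centre of the yellow plaque (yellow face, green shape), to be left alone. Size, axes and stance as the blue one. The rack covers the lower 45 mm of each plaque's back, the lowest 12 mm of its face and sides; the upper 55 mm is free. A plaque is drawn out along its own height.
Mind the look-alikes: they are no part of the job. What is meant by the part that bears blue_mid is not purple, and is the larger of those in its own colour.

How it is judged:
On the way:
1. the blue plaque, held by the gripper, touches the pad while it still stands up at least 25 degrees from lying face down (contact force between blue and pad above 0.05 N and contact force between the fingers and blue above 0.3 N and angle between blue_mid's own x axis and vertical above 0.44 rad), for 0.1 s.
At the end, for the whole second after the job is handed in: The blue plaque lies flat (within 10 degrees) and at rest on the pad with its painted face down, its centre within 25 mm of the pad's centre and its edges within 15 degrees of the pad's edges (any of the four ways round); the red and yellow plaques stand in the rack within 20 mm of where they stood (angle between blue_mid's own x axis and vertical below 0.17 rad and horizontal distance between blue_mid and pad_top below 0.025 m and z of blue_mid in the frame of pad_top below 0.012 m and (angle between the z axis of blue_mid and the x axis of pad_top, either way round below 0.26 rad or angle between the z axis of blue_mid and the y axis of pad_top, either way round below 0.26 rad) and linear speed of blue below 0.02 m/s and distance of each of red_mid, yellow_mid from where it was at the start of the episode below 0.02 m); the robot touches nothing.
It fails at once if the red or the yellow plaque is moved more than 20 mm (distance of any of red_mid, yellow_mid from where it was at the start of the episode above 0.02 m).
It also fails if it takes over 48 s, if anything falls off the work surface, if the arm or the gripper's body presses on something with over 40 N, if the wrist force passes 120 N, or if a joint passes its speed limit or range.

## Working session

There is one attempt and no reset: what is moved stays moved. The work goes in short steps, Python scripts to look and compute and a shell command to move; the robot and the scene stay as the last step left them, time stands still between calls to the robot, and variables do not carry over. Pictures are saved under pics/ and viewed, at most 10 in all, crops included, and the job is handed in when it is done.

```bash
mkdir -p pics; ls; python3 - <<'E'
from plant import arm
import cv2,numpy as np
for n in("scene","top"):
    im,d=arm.get_image(n); cv2.imwrite(f"pics/{n}0.png",im[:,:,::-1]); np.savez(f"{n}0.npz",im=im,d=d,K=arm.camera_info(n)["intrinsics"],E=arm.camera_info(n)["extrinsics"])
    print(n,np.round(arm.camera_info(n)["extrinsics"],3).tolist())
s=arm.get_state();print(s['t'],s['tool_pos'],s['ee_rot'],s['gripper_width'],arm.hold_point_z)
E
```

```text
pics
scene [[0.081, 0.532, -0.843, 1.26], [0.996, -0.023, 0.082, -0.022], [0.024, -0.846, -0.532, 0.529], [0.0, 0.0, 0.0, 1.0]]
top [[-0.005, -0.989, 0.149, 0.415], [-1.0, 0.006, 0.005, 0.022], [-0.006, -0.149, -0.989, 1.092], [0.0, 0.0, 0.0, 1.0]]
0.1 [ 0.17770927 -0.70243154  0.21783996] [ 9.92328060e-01  1.23630582e-01 -1.60643147e-04 -6.88210195e-04] 0.09288096275997616 0.0188
```

View pics/scene0.png

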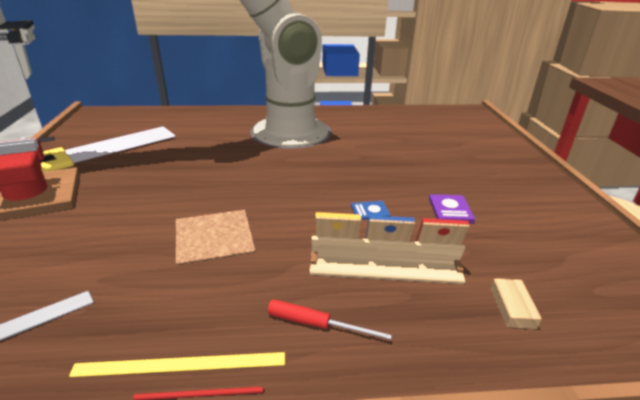

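View pics/top0.png

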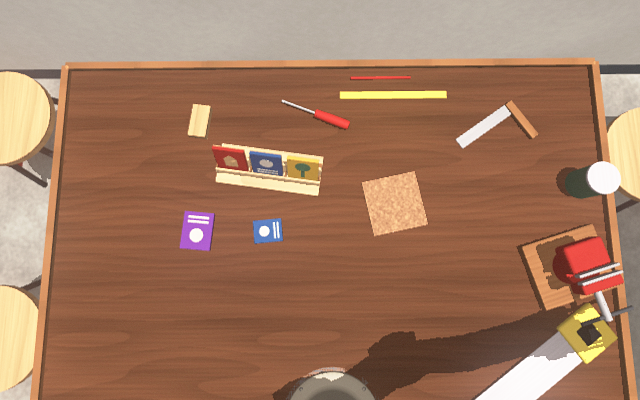

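Scene view: pad at (214,236), rack with yellow, blue and red plaques (blue middle, back dot at (390,229)). Top view: standing blue plaque at (266,163), pad at (395,204); the small flat blue at (267,231) and purple at (197,231) are decoys.

```bash
cat > h.py <<'E'
import numpy as np,cv2
def pts(im,d,K,E,m):
    v,u=np.nonzero(m&(d>0)); z=d[v,u]
    p=np.c_[(u-K[0,2])/K[0,0]*z,(v-K[1,2])/K[1,1]*z,z]
    return p@E[:3,:3].T+E[:3,3],u,v
def ray(K,E,u,v,h):
    r=E[:3,:3]@np.array([(u-K[0,2])/K[0,0],(v-K[1,2])/K[1,1],1]); return E[:3,3]+r*(h-E[2,3])/r[2]
E
python3 - <<'E'
from h import *
f=np.load("top0.npz");im,d,K,E=[f[k] for k in("im","d","K","E")]
hsv=cv2.cvtColor(im,cv2.COLOR_RGB2HSV);H,S,V=[hsv[...,i].astype(int) for i in range(3)]
box=lambda a,b,c,e:(np.add.outer(np.arange(400)*1,np.zeros(640))>=b)&(np.add.outer(np.arange(400),np.zeros(640))<e)&(np.add.outer(np.zeros(400),np.arange(640))>=a)&(np.add.outer(np.zeros(400),np.arange(640))<c)
for n,h,b in(("blue",(105,130),(248,145,290,182)),("red",(170,190),(205,140,250,175)),("yel",(18,32),(283,150,326,184))):
    m=(H>=h[0])&(H<=h[1])&(S>110)&box(*b)
    if n=="red": m=((H>170)|(H<6))&(S>140)&box(*b)
    p,u,v=pts(im,d,K,E,m)
    q=p[p[:,2]>.03]
    c=q.mean(0);w=np.linalg.svd(q-c)[2]
    print(n,len(p),"c",c.round(3),"lo",p.min(0).round(3),"hi",p.max(0).round(3));print(w.round(3).tolist())
    if n=="blue":
        cnt=max(cv2.findContours(m.astype(np.uint8),0,1)[0],key=cv2.contourArea);print(cv2.minAreaRect(cnt))
    # top edge row: points with z>95% 
    t=p[p[:,2]>np.percentile(p[:,2],80)];print(" top",t.mean(0).round(3),np.ptp(t,axis=0).round(3), np.degrees(np.arctan(np.polyfit(t[:,1],t[:,0],1)[0])))
m=box(350,160,440,245)&(V>130)&(H<20)&(S>60)
m=cv2.morphologyEx(m.astype(np.uint8),cv2.MORPH_OPEN,np.ones((5,5)))
cnt=max(cv2.findContours(m,0,1)[0],key=cv2.contourArea);r=cv2.minAreaRect(cnt);print(r)
P=np.array([ray(K,E,u,v,.006) for u,v in cv2.boxPoints(r)]);print(P.round(3),P.mean(0).round(4))
print("edges",[(round(np.linalg.norm(P[i]-P[i-1]),3),round(np.degrees(np.arctan2(*(P[i]-P[i-1])[1::-1])),1)) for i in range(4)])
f=np.load("scene0.npz");im2,d2,K2,E2=[f[k] for k in("im","d","K","E")]
cv2.imwrite("pics/crop.png",np.hstack([cv2.resize(im[130:210,200:340],None,fx=4,fy=4,interpolation=2)[:,:,::-1]]))
# scene: backs, depth points on the backs, blue dot; backs of three
hs=cv2.cvtColor(im2,cv2.COLOR_RGB2HSV);h,s=hs[...,0].astype(int),hs[...,1]
m=(h>=100)&(h<=130)&(s>100)&box(365,212,420,245);p,u,v=pts(im2,d2,K2,E2,m)
t=v<224
print("top edge scene",len(p),p[t].mean(0).round(3),p[t].min(0).round(3),p[t].max(0).round(3),"dot",p[~t].mean(0).round(3),u[~t].mean(),v[~t].mean())
print("yaw edge",np.degrees(np.arctan(np.polyfit(p[t][:,1],p[t][:,0],1)[0])))
b,_,_=pts(im2,d2,K2,E2,box(372,224,411,238));c=b.mean(0);print("back",c.round(3),np.linalg.svd(b-c)[2][2].round(3))
E
```

```text
blue 58 c [0.661 0.166 0.112] lo [0.652 0.127 0.106] hi [0.668 0.203 0.117]
[[-0.146, -0.989, 0.014], [-0.525, 0.09, 0.846], [0.838, -0.116, 0.532]]
((265.02642822265625, 154.24411010742188), (30.355249404907227, 2.606778621673584), 5.906141757965088)
 top [0.661 0.17  0.114] [0.014 0.073 0.004] 8.923569282822983
red 502 c [0.663 0.26  0.083] lo [ 0.64   0.22  -0.001] hi [0.693 0.326 0.117]
[[-0.337, -0.143, -0.931], [0.08, 0.98, -0.18], [-0.938, 0.135, 0.319]]
 top [0.673 0.259 0.111] [0.019 0.079 0.009] 8.4974989386656
yel 544 c [0.636 0.073 0.079] lo [0.609 0.033 0.019] hi [0.657 0.117 0.116]
[[-0.325, 0.024, -0.946], [0.135, 0.991, -0.021], [-0.936, 0.135, 0.325]]
 top [0.648 0.071 0.112] [0.019 0.077 0.008] 8.784752114571269
((394.5, 202.0), (84.0, 89.0), 90.0)
[[ 0.67  -0.054  0.006]
 [ 0.668 -0.299  0.006]
 [ 0.439 -0.287  0.006]
 [ 0.44  -0.051  0.006]] [ 0.5542 -0.1727  0.006 ]
edges [(np.float64(0.229), np.float64(-0.9)), (np.float64(0.244), np.float64(-90.4)), (np.float64(0.229), np.float64(177.2)), (np.float64(0.237), np.float64(89.7))]
top edge scene 257 [0.591 0.17  0.067] [0.49  0.125 0.004] [0.67  0.208 0.113] dot [0.664 0.164 0.09 ] 390.0 228.21621621621622
yaw edge -53.61572271974694
back [0.661 0.167 0.083] [-0.918  0.109  0.382]
```

View pics/crop.png

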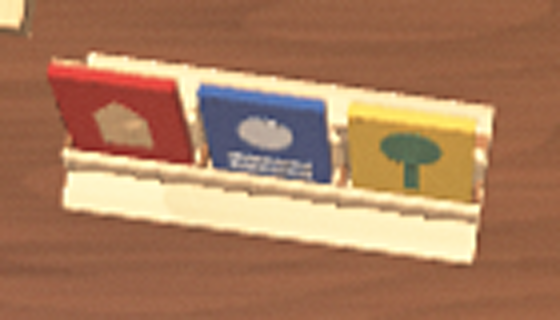

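Crop: blue upper edge runs from (200,90) to (328,100) between red and yellow, all seated; the pad mask was too loose, so I redo it and check path heights.

```bash
python3 - <<'E'
from h import *
f=np.load("top0.npz");im,d,K,E=[f[k] for k in("im","d","K","E")]
lab=cv2.cvtColor(im,cv2.COLOR_RGB2LAB)[...,0]
m=np.zeros((400,640),np.uint8);m[160:245,350:440]=(lab[160:245,350:440]>115)
m=cv2.morphologyEx(cv2.morphologyEx(m,cv2.MORPH_CLOSE,np.ones((5,5))),cv2.MORPH_OPEN,np.ones((5,5)))
cnt=max(cv2.findContours(m,0,1)[0],key=cv2.contourArea)
P=np.array([ray(K,E,u,v,.006)[:2]*1000 for u,v in cnt[:,0]],np.float32);print(cv2.minAreaRect(P))
p,u,v=pts(im,d,K,E,np.ones((400,640),bool))
a=np.array([.178,-.70]);b=np.array([.661,.166]);L=np.linalg.norm(b-a);t=(p[:,:2]-a)@(b-a)/L;n=np.abs((p[:,:2]-a)@np.array([-(b-a)[1],(b-a)[0]])/L)
for k in range(10):
    s=(n<.15)&(t>k*.1)&(t<k*.1+.1);print(k,s.sum(),p[s,2].max().round(3) if s.any() else None)
E
```

```text
((554.1373901367188, -174.59417724609375), (246.58094787597656, 229.29541015625), 89.63919067382812)
0 4152 0.104
1 5497 0.137
2 5275 0.133
3 4391 0.014
4 4289 0.007
5 4192 0.013
6 4138 0.013
7 4026 0.014
8 4058 0.116
9 3928 0.117
```

```bash
R='x'; 
python3 -m inch '[[0.34,-0.366,0,0],[0.34,-0.366,0,0],[0.34,-0.366,0,0],[0.34,-0.366,0,0],[0.34,-0.366,0,0]]' 0.55
python3 -m inch '[[0.34,-0.366,0,0],[0.34,-0.366,0,0],[0.34,-0.366,0,0],[0.34,-0.366,0,0],[0.34,-0.366,0,0]]'
python3 -m inch '[[0.34,-0.366,0,0],[0.34,-0.366,0,0],[0.34,-0.366,0,0],[0.34,-0.366,0,0],[0.34,-0.366,0,0]]'
python3 -m inch '[[0,0,0,-0.19],[0,0,0,-0.19],[0,0,0,-0.19],[0,0,0,-0.19],[0,0,0,-0.19]]'
python3 -m inch '[[0,0,0,-0.19],[0,0,0,-0.19],[0,0,0,-0.19],[0,0,0,-0.19],[0,0,0,-0.19]]'
cat >> h.py <<'E'
def go(target,yaw_y):
    "world target of TCP, wanted world angle (deg) of tool y -> row"
    from plant import arm
    from scipy.spatial.transform import Rotation as R
    s=arm.get_state();r=R.from_quat(s['ee_rot']).as_matrix()
    d=r.T@(np.array(target)-s['tool_pos'])/.4
    a=np.degrees(np.arctan2(r[1,1],r[0,1]));t=(a-yaw_y+90)%180-90
    print("t",s['t'],"tcp",s['tool_pos'].round(4),"yang",a.round(1),"row",d.round(3),"yaw",round(t/180,4),"w",s['gripper_width'].round(4) ,"F",s['wrist_force'].round(1),"ff",np.round(s['finger_force'],1),"j7",s['joints'][-1].round(2))
E
python3 - <<'E'
from h import *
go([.655,.167,.18],-7.7)
f=np.load("top0.npz");im,d,K,E=[f[k] for k in("im","d","K","E")]
P=np.array([ray(K,E,u,v,.006) for u,v in((362,182),(415,172),(427.5,225),(375,235.5))]);print(P.round(3).tolist(),P.mean(0))
c=im[165:240,355:435].astype(int)
print([im[y,x].tolist() for y,x in((200,395),(190,400),(215,385),(165,355),(235,432),(175,360))])
g=cv2.GaussianBlur(im,(5,5),0)[165:240,355:435,1];t,m=cv2.threshold(g,0,255,cv2.THRESH_OTSU);cnt=max(cv2.findContours(m,0,1)[0],key=cv2.contourArea)
Q=np.array([ray(K,E,u+355,v+165,.006)[:2]*1000 for u,v in cnt[:,0]],np.float32);print(t,cv2.minAreaRect(Q))
E
```

```text
t: 0.52
tool_pos: [0.275, -0.5244, 0.2183]
ee_rot: [0.992, 0.124, 0.0, -0.001]
wrist_force: [0.2, -0.6, -0.5]
gripper_width: 0.0639
finger_force: 0.0
t: 0.93
tool_pos: [0.3707, -0.3492, 0.2185]
ee_rot: [0.992, 0.124, 0.0, -0.0]
wrist_force: [0.8, -0.1, -0.2]
gripper_width: 0.0512
finger_force: 0.0
t: 1.35
tool_pos: [0.4667, -0.1739, 0.2186]
ee_rot: [0.992, 0.124, 0.0, -0.0]
wrist_force: [0.2, 0.5, 0.5]
gripper_width: 0.0511
finger_force: 0.0
t: 1.77
tool_pos: [0.4655, -0.1768, 0.2184]
ee_rot: [0.911, 0.413, -0.0, -0.0]
wrist_force: [-0.5, -0.2, 0.1]
gripper_width: 0.0508
finger_force: 0.0
t: 2.18
tool_pos: [0.4654, -0.177, 0.2184]
ee_rot: [0.749, 0.662, -0.0, -0.0]
wrist_force: [-0.2, -1.5, -0.0]
gripper_width: 0.0515
finger_force: 0.0Traceback (most recent call last):
  File "<stdin>", line 2, in <module>
  File "h.py", line 15, in go
    print("t",s['t'],"tcp",s['tool_pos'].round(4),"yang",a.round(1),"row",d.round(3),"yaw",round(t/180,4),"w",s['gripper_width'].round(4) ,"F",s['wrist_force'].round(1),"ff",np.round(s['finger_force'],1),"j7",s['joints'][-1].round(2))
                                                                                                              ^^^^^^^^^^^^^^^^^^^^^^^^
AttributeError: 'float' object has no attribute 'round'
```

```bash
sed -i "s/s\['gripper_width'\].round(4)/round(s['gripper_width'],4)/; s/s\['joints'\]\[-1\].round(2)/np.round(s['joints'],2)/" h.py
python3 - <<'E'
from h import *
go([.655,.167,.18],-7.7)
f=np.load("top0.npz");im,d,K,E=[f[k] for k in("im","d","K","E")]
P=np.array([ray(K,E,u,v,.006) for u,v in((362,182),(415,172),(427.5,225),(375,235.5))]);print(P.round(3).tolist(),P.mean(0))
g=cv2.GaussianBlur(im,(5,5),0)[165:240,355:435,1];t,m=cv2.threshold(g,0,255,cv2.THRESH_OTSU);cnt=max(cv2.findContours(m,0,1)[0],key=cv2.contourArea)
Q=np.array([ray(K,E,u+355,v+165,.006)[:2]*1000 for u,v in cnt[:,0]],np.float32);print(t,cv2.minAreaRect(Q))
E
```

```text
t 2.1833 tcp [ 0.4654 -0.177   0.2184] yang -7.0 row [0.912 0.365 0.096] yaw 0.0037 w 0.0515 F [-0.2 -1.5 -0. ] ff 0.0 j7 [ 0.55  0.35 -0.39  2.09  0.2   0.73 -0.09]
[[0.608, -0.086, 0.006], [0.635, -0.231, 0.006], [0.49, -0.259, 0.006], [0.462, -0.118, 0.006]] [ 0.54874505 -0.17356922  0.006     ]
138.0 ((550.006103515625, -171.85186767578125), (150.21165466308594, 149.27127075195312), 11.697226524353027)
```

```bash
python3 -m inch '[[0.456,0.182,0.05,0],[0.456,0.182,0.05,0],[0.456,0.182,0.05,0],[0.456,0.182,0.05,0],[0.456,0.182,0.05,0]]' >/dev/null
python3 -m inch '[[0.456,0.182,0.045,0.0037],[0.456,0.182,0.045,0.0037],[0.456,0.182,0.045,0.0037],[0.456,0.182,0.045,0.0037],[0.456,0.182,0.045,0.0037]]' >/dev/null
python3 - <<'E'
from h import *
from plant import arm
go([.655,.167,.075],-7.7)
for n in ("wrist","top"):
    im,_=arm.get_image(n);cv2.imwrite(f"pics/{n}1.png",im[:,:,::-1])
im=cv2.imread("pics/top1.png");w=cv2.imread("pics/wrist1.png")
cv2.imwrite("pics/c1.png",np.vstack([cv2.resize(w,(480,300)),cv2.resize(im[100:220,190:382],(480,300))]))
E
```

```text
t 3.0167 tcp [0.6577 0.17   0.1798] yang -7.9 row [-0.009 -0.006  0.262] yaw -0.0014 w 0.0511 F [-0.2  0.2  1.1] ff 0.0 j7 [-0.11  0.61 -0.36  1.73  0.27  0.85 -0.72]
```

View pics/c1.png

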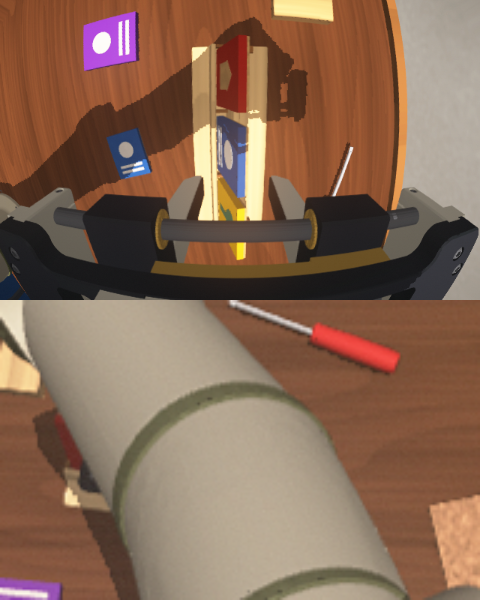

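Wrist view: the open fingers (tips near columns 195 and 280) straddle the blue plaque (232,160), with red above and yellow below clear of them. Descending and gripping.

```bash
python3 -m inch '[[-0.009,-0.006,0.05,0],[-0.009,-0.006,0.1,0],[-0.009,-0.006,0.16,0],[-0.009,-0.006,0.21,0],[-0.009,-0.006,0.262,0]]'
python3 -m inch '[[0,0,0,0],[0,0,0,0],[0,0,0,0],[0,0,0,0],[0,0,0,0]]' 0 8
python3 -m inch '[[0,0,0,0],[0,0,0,0],[0,0,0,0],[0,0,0,0],[0,0,0,0]]'
python3 - <<'E'
from h import *
go([.655+.029*.991*4/3.,.167-.0051,.075+.128],-7.7)
E
```

```text
t: 3.53
tool_pos: [0.6536, 0.1614, 0.0747]
ee_rot: [0.755, 0.655, -0.001, 0.0]
wrist_force: [0.2, 1.1, -0.6]
gripper_width: 0.0514
finger_force: 0.0
t: 3.95
tool_pos: [0.6549, 0.1628, 0.0773]
ee_rot: [0.755, 0.656, 0.001, 0.0]
wrist_force: [1.1, 0.4, 0.4]
gripper_width: 0.0221
finger_force: 0.1
t: 4.37
tool_pos: [0.6547, 0.1629, 0.0771]
ee_rot: [0.755, 0.656, 0.001, 0.0]
wrist_force: [-0.7, -0.7, 5.5]
gripper_width: 0.0202
finger_force: 8.0
t 4.3667 tcp [0.6547 0.1629 0.0771] yang -8.1 row [ 0.011  0.096 -0.314] yaw -0.0021 w 0.0202 F [-0.7 -0.7  5.5] ff 8.0 j7 [-0.13  0.72 -0.31  1.81  0.33  0.66 -0.77]
```

```bash
python3 -m inch '[[0,0.009,-0.03,0],[0,0.018,-0.06,0],[0,0.027,-0.09,0],[0,0.037,-0.12,0],[0,0.046,-0.15,0]]'
python3 -m inch '[[0,0.009,-0.03,0],[0,0.018,-0.06,0],[0,0.027,-0.09,0],[0,0.037,-0.12,0],[0,0.046,-0.15,0]]' - 10
python3 -m inch '[[0,0,-0.03,0],[0,0,-0.06,0],[0,0,-0.06,0],[0,0,-0.06,0],[0,0,-0.06,0]]' - 15
python3 - <<'E'
from h import *
from plant import arm
go([.655,.167,.2],-7.7)
w,_=arm.get_image("wrist");s,_=arm.get_image("scene")
cv2.imwrite("pics/c2.png",np.vstack([cv2.resize(w,(480,300)),cv2.resize(s[100:300,260:580],(480,300))])[:,:,::-1])
E
```

```text
t: 4.78
tool_pos: [0.6719, 0.1602, 0.1364]
ee_rot: [0.755, 0.656, -0.0, -0.0]
wrist_force: [0.1, 0.3, -0.9]
gripper_width: 0.0121
finger_force: 8.0
t: 5.2
tool_pos: [0.6906, 0.1574, 0.1967]
ee_rot: [0.755, 0.656, 0.0, 0.0]
wrist_force: [-0.5, -0.2, -1.0]
gripper_width: 0.0118
finger_force: 10.0
t: 5.62
tool_pos: [0.69, 0.1575, 0.2193]
ee_rot: [0.755, 0.656, -0.0, -0.0]
wrist_force: [-0.5, 1.8, -1.4]
gripper_width: 0.0117
finger_force: 15.0
t 5.6167 tcp [0.69   0.1575 0.2193] yang -8.1 row [ 0.011 -0.09   0.048] yaw -0.002 w 0.0117 F [-0.5  1.8 -1.4] ff 15.0 j7 [-0.08  0.6  -0.37  1.62  0.25  0.96 -0.67]
```

View pics/c2.png

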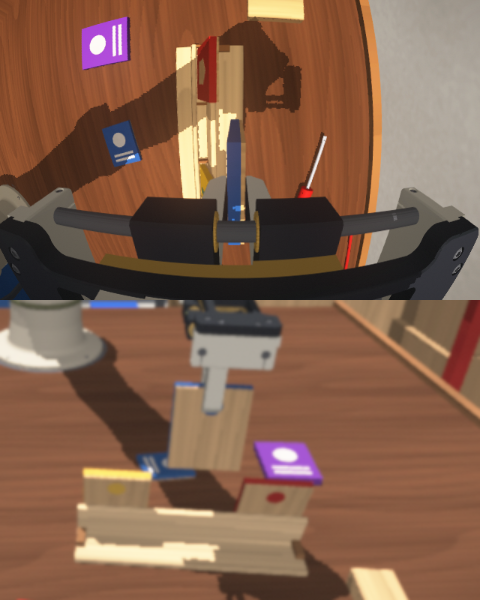

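Plaque is out, held flush (11.7 mm) and square, neighbours still seated at crop (118,490) and (275,500). Now over to the pad.

```bash
python3 - <<'E'
from h import *
go([.604,-.165,.16],11.7)
E
```

```text
t 5.7167 tcp [0.69   0.1574 0.2189] yang -8.1 row [-0.828 -0.1    0.148] yaw -0.1098 w 0.0117 F [-0.3  0.3 -0.8] ff 15.0 j7 [-0.08  0.6  -0.37  1.62  0.25  0.96 -0.67]
```

```bash
python3 -m inch '[[-0.1,-0.01,0,0],[-0.2,-0.02,0,0],[-0.3,-0.035,0,0],[-0.38,-0.047,0,0],[-0.45,-0.055,0,0]]' >/dev/null
python3 -m inch '[[-0.1,-0.01,0.03,-0.025],[-0.2,-0.025,0.06,-0.05],[-0.3,-0.035,0.09,-0.08],[-0.36,-0.043,0.12,-0.1],[-0.378,-0.045,0.148,-0.1098]]' >/dev/null
python3 -m inch '[[0,0,0,0],[0,0,0,0],[0,0,0,0],[0,0,0,0],[0,0,0,0]]' >/dev/null
python3 - <<'E'
from h import *
from plant import arm
go([.604,-.165,.085],11.7)
K,E=[arm.camera_info("scene")[k] for k in("intrinsics","extrinsics")]
s,d=arm.get_image("scene");p,u,v=pts(s,d,K,E,np.ones((400,640),bool))
q=p[(np.hypot(p[:,0]-.604,p[:,1]+.165)<.06)&(p[:,2]>.02)&(p[:,2]<.2)]
b=q[q[:,2]<.135];print(b.min(0).round(3),b.max(0).round(3),"y mid low",[ (round(z,2),b[abs(b[:,2]-z)<.006][:,:2].mean(0).round(3).tolist()) for z in np.arange(.1,.14,.01) if (abs(b[:,2]-z)<.006).any()])
c=b.mean(0);print(np.linalg.svd(b-c)[2][2].round(3))
cv2.imwrite("pics/c3.png",cv2.resize(s[60:310,120:420],(600,500))[:,:,::-1])
E
```

```text
t 6.9667 tcp [ 0.6053 -0.1631  0.1614] yang 11.8 row [-0.004 -0.004  0.191] yaw 0.0005 w 0.0119 F [ 1.   0.4 -0.9] ff 15.0 j7 [ 0.47  0.58 -0.45  1.87  0.35  0.77  0.04]
[ 0.597 -0.199  0.087] [ 0.62  -0.121  0.135] y mid low [(np.float64(0.1), [0.61, -0.16]), (np.float64(0.11), [0.61, -0.16]), (np.float64(0.12), [0.61, -0.16]), (np.float64(0.13), [0.61, -0.161]), (np.float64(0.14), [0.61, -0.161])]
[0.978 0.208 0.008]
```

View pics/c3.png

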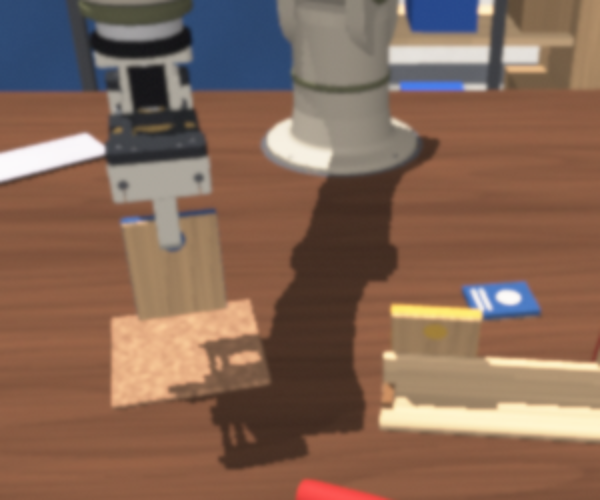

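Plaque hangs upright over the pad (lower edge at crop row 315, pad (190,350)), normal at 12°. Lowering to contact.

```bash
python3 -m inch '[[-0.003,-0.004,0.04,0],[-0.003,-0.004,0.08,0],[-0.003,-0.004,0.12,0],[-0.003,-0.004,0.16,0],[-0.003,-0.004,0.18,0]]' - 8
python3 -m inch '[[0,0,0.004,0],[0,0,0.008,0],[0,0,0.012,0],[0,0,0.016,0],[0,0,0.02,0]]'
python3 -m inch '[[0,0,0.003,0],[0,0,0.006,0],[0,0,0.009,0],[0,0,0.012,0],[0,0,0.015,0]]'

```

```text
t: 7.43
tool_pos: [0.6028, -0.1654, 0.0874]
ee_rot: [0.631, 0.776, -0.0, -0.001]
wrist_force: [0.1, 0.0, -1.1]
gripper_width: 0.0121
finger_force: 8.0
t: 7.85
tool_pos: [0.6036, -0.1663, 0.0812]
ee_rot: [0.631, 0.775, 0.0, 0.001]
wrist_force: [0.3, -0.2, -0.7]
gripper_width: 0.0121
finger_force: 8.0
t: 8.27
tool_pos: [0.6041, -0.1665, 0.0764]
ee_rot: [0.631, 0.775, 0.0, 0.001]
wrist_force: [-2.0, 0.4, 13.5]
gripper_width: 0.0123
finger_force: 8.0
```

Contact at 13.5 N, held. Hold, then open a little so the plaque stands between the fingers, and nudge it over onto the front finger.

```bash
python3 -m inch '[[0,0,0,0],[0,0,0,0],[0,0,0,0],[0,0,-0.004,0],[0,0,-0.008,0]]' - 8
python3 -m inch '[[0,0,0,0],[0,0,0,0],[0,0,0,0],[0,0,0,0],[0,0,0,0]]' 0.3
python3 -m inch '[[0,-0.01,0,0],[0,-0.02,0,0],[0,-0.03,0,0],[0,-0.04,0,0],[0,-0.055,0,0]]'
python3 -m inch '[[0,0,0.01,0],[0,0,0.02,0],[0,0,0.03,0],[0,0,0.04,0],[0,0,0.04,0]]'
python3 - <<'E'
from h import *
from plant import arm
go([.604,-.165,.085],11.7)
s,d=arm.get_image("scene")
cv2.imwrite("pics/c4.png",cv2.resize(s[120:290,140:310],(600,600))[:,:,::-1])
E
```

```text
t: 8.68
tool_pos: [0.6032, -0.1663, 0.0782]
ee_rot: [0.631, 0.775, 0.0, 0.0]
wrist_force: [0.2, 0.9, -0.8]
gripper_width: 0.0121
finger_force: 8.0
t: 9.1
tool_pos: [0.6031, -0.1661, 0.0777]
ee_rot: [0.631, 0.775, -0.0, -0.0]
wrist_force: [0.3, -0.4, 0.5]
gripper_width: 0.0279
finger_force: 0.0
t: 9.52
tool_pos: [0.5813, -0.1707, 0.0778]
ee_rot: [0.631, 0.775, 0.0, 0.0]
wrist_force: [0.1, 0.6, 0.2]
gripper_width: 0.028
finger_force: 0.0
t: 9.93
tool_pos: [0.5813, -0.1704, 0.0607]
ee_rot: [0.631, 0.776, -0.0, -0.001]
wrist_force: [-0.3, -0.3, 0.0]
gripper_width: 0.0278
finger_force: 0.0
t 9.9333 tcp [ 0.5813 -0.1704  0.0607] yang 11.7 row [ 0.002  0.058 -0.061] yaw 0.0001 w 0.0278 F [-0.3 -0.3  0. ] ff 0.0 j7 [ 0.43  0.69 -0.36  1.98  0.45  0.55 -0.03]
```

View pics/c4.png

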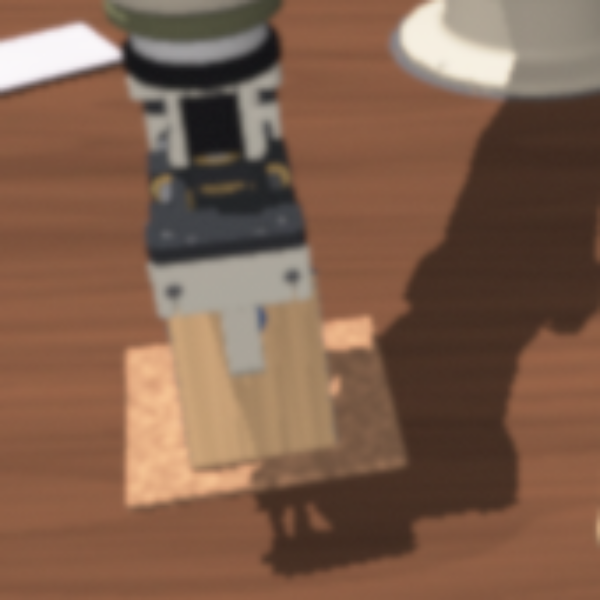

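Plaque stands on the pad leaning toward the robot against the front finger (lower edge crop row 455). Open fully, lower, and draw the front finger back so the top edge slides down it.

```bash
python3 -m inch '[[0,0,0,0],[0,0,0,0],[0,0,0,0],[0,0,0,0],[0,0,0,0]]' 1
python3 -m inch '[[0,0,0,0],[0,0,0,0],[0,0,0.02,0],[0,0,0.04,0],[0,0,0.06,0]]'
python3 -m inch '[[0,0,0.01,0],[0,0,0.02,0],[0,0,0.026,0],[0,-0.015,0.026,0],[0,-0.03,0.026,0]]'
python3 -m inch '[[0,-0.02,0,0],[0,-0.04,0,0],[0,-0.06,0,0],[0,-0.08,0,0],[0,-0.1,0,0]]'
python3 - <<'E'
from h import *
from plant import arm
go([.604,-.165,.085],11.7)
s,d=arm.get_image("scene")
cv2.imwrite("pics/c5.png",cv2.resize(s[120:290,140:310],(600,600))[:,:,::-1])
E
```

```text
t: 10.4
tool_pos: [0.5816, -0.1707, 0.0619]
ee_rot: [0.631, 0.775, 0.0, 0.0]
wrist_force: [-0.3, -0.0, -0.0]
gripper_width: 0.0565
finger_force: 0.1
t: 10.82
tool_pos: [0.5813, -0.1708, 0.0369]
ee_rot: [0.631, 0.775, -0.0, -0.0]
wrist_force: [-1.4, 0.3, 1.2]
gripper_width: 0.0896
finger_force: 0.5
t: 11.23
tool_pos: [0.5697, -0.1729, 0.0272]
ee_rot: [0.631, 0.776, 0.0, -0.0]
wrist_force: [-0.4, -0.9, -0.3]
gripper_width: 0.0929
finger_force: 0.1
t: 11.65
tool_pos: [0.5298, -0.1815, 0.0276]
ee_rot: [0.631, 0.775, 0.0, 0.0]
wrist_force: [-0.3, -0.9, 0.2]
gripper_width: 0.0929
finger_force: 0.0
t 11.65 tcp [ 0.5298 -0.1815  0.0276] yang 11.7 row [ 0.003  0.19  -0.143] yaw -0.0001 w 0.0929 F [-0.3 -0.9  0.2] ff 0.0 j7 [ 0.43  0.7  -0.3   2.1   0.51  0.41 -0.07]
```

View pics/c5.png

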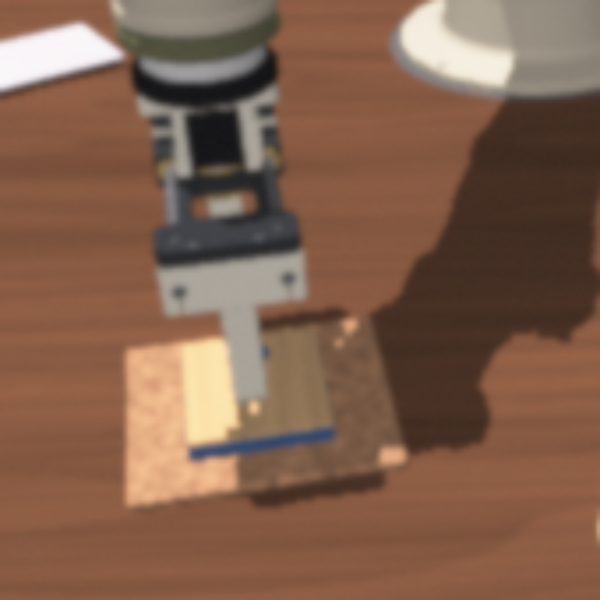

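It lies flat, back up with the dot at (265,350), roughly central. Lift clear and measure.

```bash
python3 -m inch '[[0,0,-0.05,0],[0,0,-0.1,0],[0,0,-0.2,0],[0,0,-0.3,0],[0,0,-0.4,0]]' >/dev/null
python3 -m inch '[[0.3,-0.3,0,0],[0.3,-0.3,0,0],[0.3,-0.3,0,0],[0.3,-0.3,0,0],[0.3,-0.3,0,0]]' >/dev/null
python3 - <<'E'
from h import *
from plant import arm
go([.55,-.17,.2],11.7)
im,d=arm.get_image("scene");i=arm.camera_info("scene");K,E=i["intrinsics"],i["extrinsics"]
p,u,v=pts(im,d,K,E,np.ones((400,640),bool))
q=p[(np.hypot(p[:,0]-.55,p[:,1]+.172)<.11)&(p[:,2]>.0135)&(p[:,2]<.06)].astype(np.float32)
c=q.mean(0);print(len(q),"z",np.percentile(q[:,2],[5,50,95]).round(4),"n",np.linalg.svd(q-c,full_matrices=False)[2][2].round(3),cv2.minAreaRect(q[:,:2]*1000))
t,_=arm.get_image("top")
cv2.imwrite("pics/c6.png",np.vstack([cv2.resize(im[150:310,130:530],(600,240)),cv2.resize(t[120:280,180:480],(600,320))])[:,:,::-1])
E
```

```text
t 12.5333 tcp [ 0.3816 -0.0857  0.1873] yang 11.9 row [-0.293  0.368 -0.034] yaw 0.001 w 0.0928 F [-1.7 -0.4 -0.5] ff 0.0 j7 [ 0.51  0.3  -0.54  2.33  0.28  0.58 -0.04]
1199 z [0.0162 0.0184 0.0199] n [0.009 0.001 1.   ] ((547.865478515625, -174.75820922851562), (104.55329132080078, 79.83139038085938), 11.88371467590332)
```

View pics/c6.png

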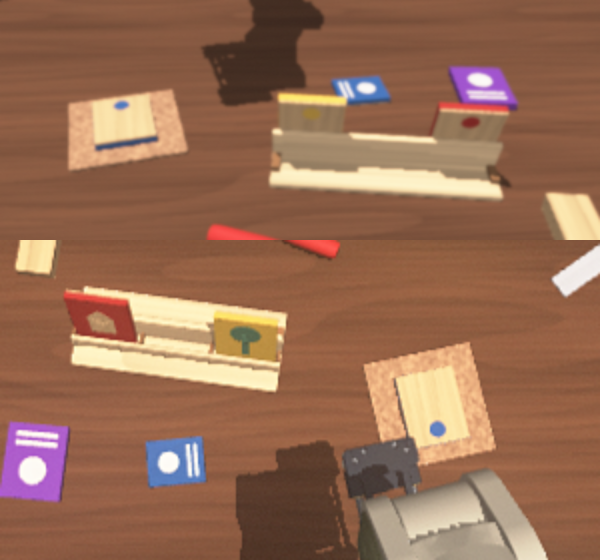

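The blue plaque lies back-up, flat at z 18 mm. Its centre (548,-175) mm is about 4 mm from the pad's (550,-172), with yaw 11.9° against 11.7°. The red and yellow plaques stand undisturbed in the rack, and the gripper is clear.

```bash
python3 -c "
from plant import arm
print(arm.hand_in())"
```

```text
the job is handed in; nothing more can be done
None
```

The blue plaque now lies face down in the middle of the cork pad, about 4 mm off centre and within 1° of square, the red and yellow plaques are still standing in the rack, and the job is handed in (no verdict was returned).

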